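# Put the tin of bakes away in the tray box

## Robot

A 6-joint arm with a two-finger parallel gripper is mounted at the origin on the work surface. World frame = base frame: x ahead of the robot, y to its left, z up, the work surface at z = 0. Lengths are in m, angles in degrees, forces in N, time in s.
With the tool pointing down it reaches from about 0.3 to 0.775 m from the base axis. Payload 14.6 kg.
Tool frame: the origin (TCP) lies on the centre line of the jaws, within the pads' length; the fingertips stand 8 mm ahead of it and the grasp point (between the pads) lies 11 mm behind it; z points along the fingers, y is the line along which they close (so a half turn about z gives the same grasp; the last joint's range is limited). The gripper opens to 85 mm and grips with 20 to 120 N. Pads are 22 mm wide; open, the fingers measure 114 mm over their backs; the gripper's body (76 mm by 85 mm) begins 54 mm behind the grasp point. The pads swing forward as they close: fully open they stand 13 mm farther back than shut.
Start: joints at [61.501, 17.183, 87.147, -0, 75.671, -3.816], TCP at [0.23, 0.5, 0.239] pointing down, gripper open.
Joint ranges: [-173.82, 173.82], [-45.26, 126.66], [13.44, 144.39], [-59.66, 239.66], [0, 175.72], [-146.38, 146.38]. Speed limits (degrees/s): [127.2, 127.2, 147.25, 180, 180, 180].

## Interface

Orientations are given as a 3x3 rotation matrix whose columns are the frame's x, y, z axes.
In Python, from rig import manip gives the robot as it stands.
- The arm moves only by the tool apply_moves, never from a script. Its argument "steps" is a list of rows, each a list of 3 entries, a list of its own where there are three numbers: the shift along the tool's x, y, z in cm, then the turn about the tool's z in degrees, then the finger opening in cm, from 0 to 8.54. A call has exactly 10 rows; each row shifts and turns the commanded pose from where the row before left it, along the tool's axes as they then stand; what a row does not reach is not made up. A row lasts 1/8 s, in which the tool goes at most 62.5 mm and 10.7 degrees, less where a joint would pass 70% of its speed; a pose out of reach is approached as far as the arm can. A call with a gripper value outside its range is refused whole. The fingers move at their own pace and stop on an object; the grip force is fixed at half the most. Time passes only in rows, so rows that do not move let the fingers close, or fill a call up. It gives the time, the measured TCP pose, the force, the opening and the grip force at its end, in the units of the state.
- manip.get_state(): the state, without advancing time (a new reading comes with each control period).
- manip.grab_frame(name): name is "side" or "top" or "wrist"; returns the picture (480x640x3 uint8, red, green, blue); there is no depth.
- manip.get_calibration(name): a dict with "fov_y" (degrees; the focal length in pixels is half the picture's height over the tangent of half this angle, whatever the lens; pixels are square), "cx", "cy" (the principal point, pixels), "k1" (the pictures are not rectified: a ray, as slopes to the right and down, at radius r is drawn at 1 + k1 r^2 times it, then the intrinsics apply), "rvec" (rotation vector, rad) and "tvec" (3), from world to camera coordinates, as OpenCV has them. Camera axes: x right, y down, z forward; pixel columns grow to the right and rows downward; lengths in m; the calibration is good to about 2 mm. A picture is of the moment at which its call begins: read the wrist's pose just before it. get_calibration takes no time and is no camera call; for the wrist camera it gives the pose at the moment of the call.
- manip.sign_off(): hands the job in; it is judged then, once.
The state is a dict: "time_s": time; "joint_positions": joint angles; "qd": joint speeds; "joint_efforts": joint torques, N m; "ee_pos": TCP position; "tool_rot": TCP orientation; "ft_force": force on the tool from outside, world axes, zero at the start; "moment": the same for the moment, N m; "finger_gap": finger opening in m; "finger_force": force on a finger pad.
Only numpy, scipy, OpenCV 4.12 (cv2) and the standard library are available. Lean on these libraries where they do the work, as an engineer would, in place of code of your own. Each camera call takes 0.05 s, during which the arm holds its last target. There are 200 camera calls.

## Task

Put the tin of bakes away: using only gentle pushes of the fingertips, push the metal tin the rest of the way into the low wooden tray box until it is wholly inside, and only then push the box's door fully shut without slamming it. Slide the tin on its base, never lifting or tipping it, do not squeeze anything, and leave everything else on the table where it stands.

Things in the scene. Friction and masses are not known exactly. Their poses are not given: they have to be found in the camera images.
- box: Fixed low plywood tray box, 240 deep (its x) x 230 wide (its y) x 110 high, open at its front (-x, towards the robot). Origin: centre of its underside on the table; x points to its closed back, z up. Its inner floor is 6 thick and spans the whole depth; inside it is 210 wide and 94 high, and 228 deep from the front edge to the back wall.
- mouth (a point): Middle of the box's front floor edge, on top of the inner floor: 120 in front of the box's origin, 6 above the table. Axes as the box.
- tin: Loose aluminium tin of dark brown square bakes, 180 long (x) x 200 wide (y) x 50 high, walls 4 thick, about 0.5 kg. Origin: centre of its underside. It starts on the box's floor, sticking out of the box towards the robot by 35 to 70. Wholly inside: its front wall has passed the box's front edge; it can slide 48 beyond that before it meets the back wall.
- tin_push (a point): Middle of the outer face of the tin's front wall (the one facing the robot), 35 above the tin's underside and 15 below the rim; axes as the tin, so pushing goes along +x.
- box_door (a joint): Door angle in rad: 0 shut, 1.6 to 2.0 at the start, stop at 2.2. Wooden panel 228 wide, 102 high (6 to 108 above the table), 12 thick, hinged upright at the left (+y) edge of the box's front. Turns easily (0.03 N m of friction), no spring or latch, stays where left. Shut, it covers the front; at 1.57 it sticks straight out along the box's -x; beyond that it leans out to the left.
- box_door_hinge (a point): On the door's hinge axis, which runs up the left edge of the panel's outer face; mid-height of the panel (57 above the table). It turns with the door: its -y axis points along the panel to the free edge, its -x axis is the outward normal of the outer face; the panel's 12 of thickness lies on the +x side. Pushing on that face against the normal shuts the door.
- box_door_handle (a point): Tip of the small steel knob on the door's outer face, 35 out from the face, 198 from the hinge axis along the panel, 30 below the panel's top edge.
- jug: Bystander: blue ceramic jug with a handle, 86 across, 120 high, standing to the right of the box's mouth. Origin: centre of its underside.
- bowl: Bystander: small white bowl, 90 across, 45 high, standing on the rear of the box's top. Origin: centre of its underside.
- plates: Bystander: stack of four white plates, 210 across, about 51 high. Origin: centre of its underside.
- cup: Bystander: white mug, 80 across, 85 high. Origin: centre of its underside.
- spoon: Bystander: steel serving spoon lying on the table, 240 long. Origin: centre of its underside.

How it is judged:
By the outcome, as a careful person would: the job done as asked, in the order asked, and still so for the second after the job is handed in, with the robot touching nothing.
It also fails if it takes over 58 s, if anything falls off the work surface, if the arm or the gripper's body presses on something with over 40 N, if the wrist force passes 120 N, or if a joint passes its speed limit or range.

## Working session

There is one attempt and no reset: what is moved stays moved. The work goes in short steps, Python scripts to look and compute and a tool call to move; the robot and the scene stay as the last step left them, time stands still between calls to the robot, and variables do not carry over. Pictures are saved under pics/ and viewed, at most 10 in all, crops included, and the job is handed in when it is done.

Besides the shell and the picture viewer there is one more tool, called after "Emit:" by a JSON object that holds its "op" and its "data", one argument or row to a line. apply_moves: Moves the arm, as the interface text tells. Its arguments: {"type":"object","properties":{"steps":{"type":"array","items":{"type":"array"}}},"required":["steps"]}

```bash
mkdir -p pics; ls; python3 - <<'E'
from rig import manip
import cv2
s=manip.get_state()
print(s)
for n in("top","side"):
    print(n,manip.get_calibration(n))
    cv2.imwrite(f"pics/{n}0.png",manip.grab_frame(n)[:,:,::-1])
E
```

```text
pics
{'time_s': 0.0, 'joint_positions': array([ 6.14993009e+01,  1.72161149e+01,  8.71833511e+01,  1.06474222e-03,
        7.56689410e+01, -3.81327021e+00]), 'qd': array([ 0.02499904, -0.00547002, -0.04276076,  0.07700514,  0.00877425,
        0.04591078]), 'joint_efforts': array([ 1.76235179e-03, -5.43494117e+01, -3.61794198e+01,  2.21974767e-05,
        3.95035560e-03, -3.06639322e-05]), 'ee_pos': array([0.22957905, 0.49953095, 0.23869412]), 'tool_rot': array([[-9.08597885e-01,  4.17671571e-01, -5.85528236e-04],
       [ 4.17671970e-01,  9.08597294e-01, -1.04064460e-03],
       [ 9.73617050e-05, -1.19008621e-03, -9.99999287e-01]]), 'ft_force': array([ 0.3090181 , -0.39375177, -0.38771512]), 'moment': array([-0.02814389, -0.03032189,  0.04836543]), 'finger_force': 0.0, 'finger_gap': 0.08524218602857692}
top {'fov_y': 55.4184717235791, 'cx': 312.36185153344377, 'cy': 242.6885599990603, 'k1': -0.02007124701170619, 'rvec': array([ 2.18899311, -2.12871959,  0.13329725]), 'tvec': array([-0.02488231,  0.5734473 ,  1.46054367])}
side {'fov_y': 43.19995562044832, 'cx': 315.2523328989892, 'cy': 242.9221169617812, 'k1': -0.20660313197586153, 'rvec': array([ 2.0696577 , -0.42930869,  0.21170631]), 'tvec': array([-0.52260141,  0.21645736,  1.75158356])}
```

View pics/top0.png

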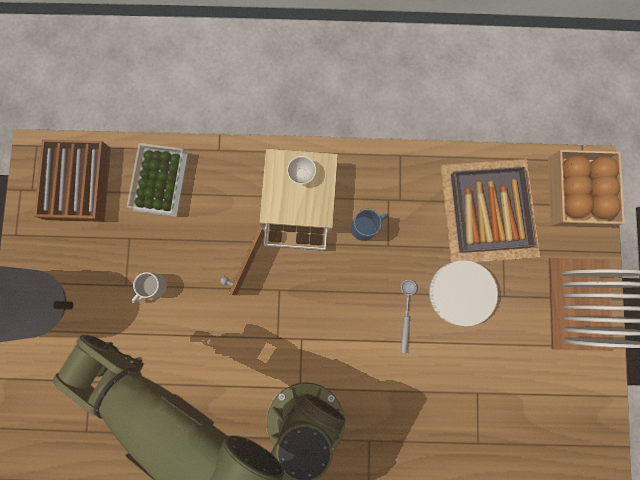

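View pics/side0.png

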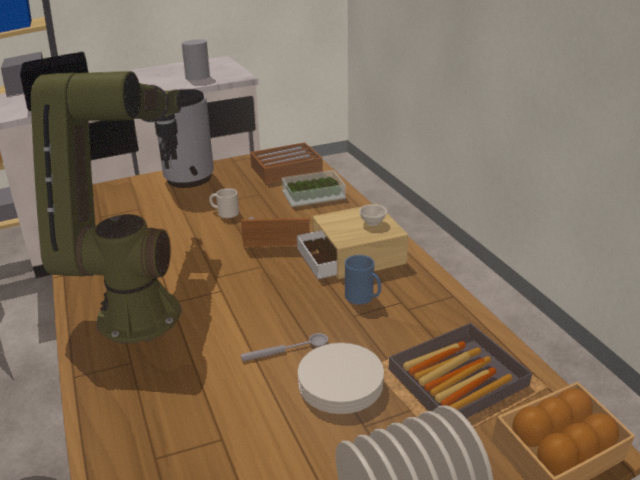

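The top view shows the box top with corners at about (265,150), (337,153), (333,228) and (260,224). The tin's front rim runs from about (264,246) to (326,249). The door runs from (262,226) to (235,294) with its knob near (224,280), and the jug is at (366,225).

```bash
cat > h.py <<'E'
import numpy as np, cv2
from rig import manip
def cam(n):
    c=manip.get_calibration(n); f=240/np.tan(np.radians(c["fov_y"])/2)
    return np.array([[f,0,c["cx"]],[0,f,c["cy"]],[0,0,1]]),c["k1"],cv2.Rodrigues(c["rvec"])[0],c["tvec"],c["rvec"]
def cast(n,px,z):
    K,k,R,t,_=cam(n)
    u=cv2.undistortPoints(np.array(px,float).reshape(-1,1,2),K,np.array([k,0,0,0.]))[:,0]
    d=np.c_[u,np.ones(len(u))]@R; o=-R.T@t
    return o+d*((z-o[2])/d[:,2])[:,None]
def proj(n,P):
    K,k,R,t,rv=cam(n)
    return cv2.projectPoints(np.array(P,float).reshape(-1,1,3),rv,t,K,np.array([k,0,0,0.]))[0][:,0]
E
python3 - <<'E'
from h import *
np.set_printoptions(precision=4,suppress=True)
im=cv2.imread("pics/top0.png")
hsv=cv2.cvtColor(im,cv2.COLOR_BGR2HSV)
m=cv2.inRange(hsv,(15,40,175),(35,140,255)); m[:,:250]=0;m[:,345:]=0;m[:140]=0;m[240:]=0
cs=max(cv2.findContours(m,0,2)[0],key=cv2.contourArea); q=cv2.approxPolyDP(cv2.convexHull(cs),6,True)[:,0]
print(q,cv2.minAreaRect(cs)); print(cast("top",q,.11))
print("tin",cast("top",[(264,246),(326,249)],.056)); 
print("door",cast("top",[(262,226),(238,294)],.108),"knob",cast("top",[(224,280)],.078))
print("jug",cast("top",[(366,225)],.12))
cv2.imwrite("pics/c1.png",cv2.resize(im[215:305,210:350],None,fx=5.7,fy=5.7,interpolation=2))
E
```

```text
[[266 149]
 [336 154]
 [331 227]
 [259 221]] ((298.0771179199219, 187.70941162109375), (73.02217102050781, 74.09330749511719), 4.23639440536499)
[[ 0.8616  0.1473  0.11  ]
 [ 0.8515 -0.0763  0.11  ]
 [ 0.6157 -0.0657  0.11  ]
 [ 0.6283  0.1597  0.11  ]]
tin [[ 0.5562  0.1467  0.056 ]
 [ 0.5521 -0.0534  0.056 ]]
door [[0.6131 0.1499 0.108 ]
 [0.3999 0.215  0.108 ]] knob [[0.4426 0.2659 0.078 ]]
jug [[ 0.6234 -0.1737  0.12  ]]
```

View pics/c1.png

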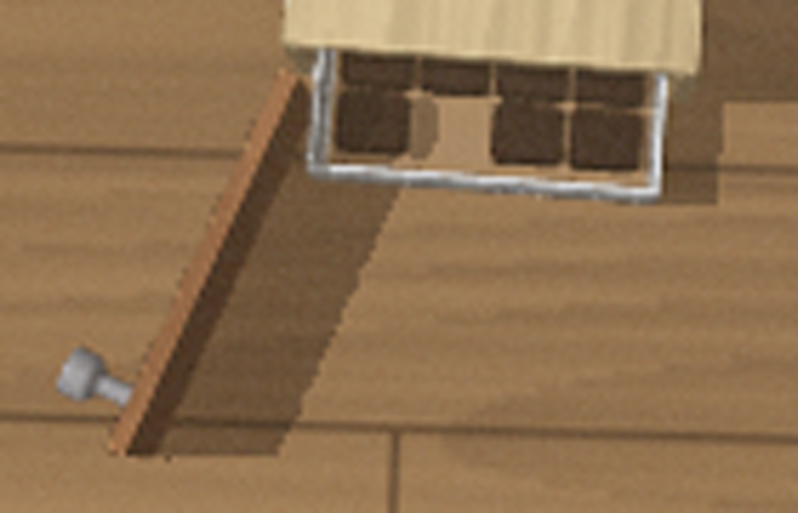

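```bash
python3 - <<'E'
from h import *
np.set_printoptions(precision=4,suppress=True)
g=lambda *p:[(210+x/5.7,215+y/5.7) for x,y in p]
B=cast("top",g((285,47),(700,76)),.11);T=cast("top",g((306,173),(661,200)),.056);D=cast("top",g((278,76),(108,452)),.108)
bk=cast("top",[(265.2,149.5),(337.2,153.5)],.11)
for n,p in(("box",B),("back",bk),("tin",T),("door",D)):
    d=p[1]-p[0];print(n,p[:,:2].tolist(),np.linalg.norm(d),"dir",np.degrees(np.arctan2(d[1],d[0])))
print("side dirs",[np.degrees(np.arctan2(*(bk[i]-B[i])[1::-1])) for i in(0,1)])
print("knob",cast("top",g((75,376)),.078))
E
```

```text
box [[0.6213007157962895, 0.15631044985474188], [0.6116326900808345, -0.07141396800466451]] 0.22792955317518665 dir -92.43102880662202
back [[0.8598655462632525, 0.14978924151343265], [0.8532267013324014, -0.08008449085304672]] 0.22996957862750386 dir -91.6542651024843
tin [[0.5582951400021957, 0.14777070131436618], [0.5485809890388291, -0.05333437794695315]] 0.20133955804471362 dir -92.76545762290156
door [[0.6054333860679, 0.1597078863186206], [0.3981703951953591, 0.24272547277128023]] 0.22327083787601057 dir 158.17181179926678
side dirs [np.float64(-1.56579951105681), np.float64(-2.055395496900361)]
knob [[0.4395 0.2684 0.078 ]]
```

The enlarged crop gives these positions:

| Item | Result |
|---|---|
| Box yaw | about -2° |
| Front edge centre | about (0.616, 0.042) |
| Tin protrusion | about 63 mm |
| Tin yaw | about -2.7° |
| Door angle | about 110° (1.92 rad), well clear of the tin |

The tool stays vertical, so I'll stage it in front of the tin with the fingers open and the closing line along the box's x axis.

Emit:
{"op": "apply_moves", "data": {
  "steps": [
    [[-4.06,-3.09,0],0,8.54],
    [[-4.06,-3.09,0],0,8.54],
    [[-4.06,-3.09,0],0,8.54],
    [[-4.06,-3.09,0],0,8.54],
    [[-4.06,-3.09,0],0,8.54],
    [[-4.06,-3.09,0],0,8.54],
    [[-4.06,-3.09,0],0,8.54],
    [[-4.06,-3.09,0],0,8.54],
    [[-4.06,-3.09,0],0,8.54],
    [[-4.06,-3.09,0],0,8.54]
  ]
}}

```text
time_s: 1.35
ee_pos: [0.47, 0.0478, 0.2392]
tool_rot: [[-0.909, 0.418, -0.0], [0.418, 0.909, 0.0], [0.0, -0.0, -1.0]]
ft_force: [0.1, 1.1, 0.1]
finger_gap: 0.0853
finger_force: 0.0
```

Emit:
{"op": "apply_moves", "data": {
  "steps": [
    [[0,0,0],9.7,8.54],
    [[0,0,0],9.7,8.54],
    [[0,0,0],9.7,8.54],
    [[0,0,0],9.7,8.54],
    [[0,0,0],9.7,8.54],
    [[0,0,0],9.7,8.54],
    [[0,0,2],9.1,8.54],
    [[0,0,4],0,8.54],
    [[0,0,4],0,8.54],
    [[0,0,4],0,8.54]
  ]
}}

```text
time_s: 2.6
ee_pos: [0.4693, 0.0494, 0.0979]
tool_rot: [[0.035, 0.999, -0.0], [0.999, -0.035, -0.0], [-0.0, -0.0, -1.0]]
ft_force: [1.1, 0.3, -0.2]
finger_gap: 0.0854
finger_force: 0.0
```

```bash
python3 - <<'E'
from h import *
np.set_printoptions(precision=4,suppress=True)
s=manip.get_state();print(s["time_s"],s["ee_pos"],s["tool_rot"],s["joint_positions"])
im=manip.grab_frame("side")[:,:,::-1]; cv2.imwrite("pics/s1.png",im)
p=proj("side",[s["ee_pos"]])[0].astype(int);print(p)
x,y=p[0]-75,p[1]-65
cv2.imwrite("pics/s1c.png",cv2.resize(im[y-10:y+100,x:x+145],None,fx=5.4,fy=5.4,interpolation=2)); print(x,y-10)
E
```

```text
2.6 [0.4693 0.0494 0.0979] [[ 0.0346  0.9994 -0.0001]
 [ 0.9994 -0.0346 -0.    ]
 [-0.     -0.0001 -1.    ]] [  1.5626  17.561  107.5573   0.0002  54.8891   3.5478]
[279 245]
204 170
```

View pics/s1c.png

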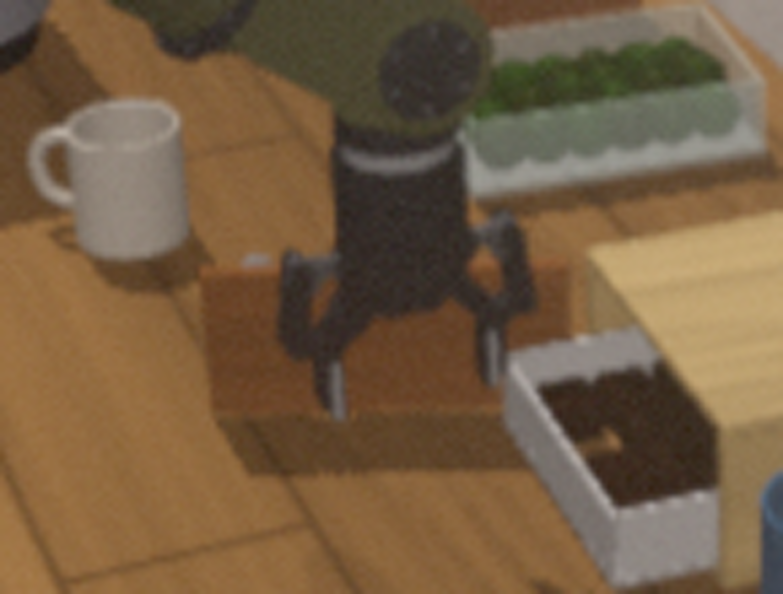

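The crop shows a linkage gripper. With the closing line along x, the knuckles bulge out past the fingertips at crop x≈525 against tip x≈495, so they would hit the roof edge. I'll turn it 90° so the thin side leads, then check its profile with the fingers open and shut.

Emit:
{"op": "apply_moves", "data": {
  "steps": [
    [[0,0,0],10,8.54],
    [[0,0,0],10,8.54],
    [[0,0,0],10,8.54],
    [[0,0,0],10,8.54],
    [[0,0,0],10,8.54],
    [[0,0,0],10,8.54],
    [[0,0,0],10,8.54],
    [[0,0,0],10,8.54],
    [[0,0,0],10,8.54],
    [[0,0,0],0,8.54]
  ]
}}

```text
time_s: 3.9
ee_pos: [0.4697, 0.0494, 0.0999]
tool_rot: [[0.999, -0.033, 0.0], [-0.033, -0.999, -0.0], [0.0, 0.0, -1.0]]
ft_force: [0.2, 0.4, 0.3]
finger_gap: 0.0855
finger_force: 0.0
```

```bash
python3 - <<'E'
from h import *
cv2.imwrite("pics/s2.png",manip.grab_frame("side")[:,:,::-1]); cv2.imwrite("pics/w2.png",manip.grab_frame("wrist")[:,:,::-1])
E
```

Emit:
{"op": "apply_moves", "data": {
  "steps": [
    [[0,0,0],0,0],
    [[0,0,0],0,0],
    [[0,0,0],0,0],
    [[0,0,0],0,0],
    [[0,0,0],0,0],
    [[0,0,0],0,0],
    [[0,0,0],0,0],
    [[0,0,0],0,0],
    [[0,0,0],0,0],
    [[0,0,0],0,0]
  ]
}}

```text
time_s: 5.25
ee_pos: [0.4696, 0.0494, 0.0993]
tool_rot: [[0.999, -0.035, 0.0], [-0.035, -0.999, 0.0], [0.0, -0.0, -1.0]]
ft_force: [0.2, 0.6, 1.0]
finger_gap: -0.0002
finger_force: 0.0
```

```bash
python3 - <<'E'
from h import *
s=manip.get_state();e=s["ee_pos"];print(e,s["time_s"])
P=[e+[dx,0,dz] for dz in(-.008,0,.065) for dx in(-.011,.011)];print(proj("side",P).round(1))
im=manip.grab_frame("side")[:,:,::-1]; cv2.imwrite("pics/s3.png",im)
a=cv2.imread("pics/s2.png"); z=lambda i:cv2.resize(i[185:275,240:320],None,fx=5,fy=5,interpolation=2)
cv2.imwrite("pics/s23.png",np.hstack([z(a),z(im)]))
E
```

```text
[0.46955617 0.04943685 0.09928242] 5.25
[[276.6 248.1]
 [283.2 246.6]
 [276.4 245.9]
 [283.1 244.4]
 [275.2 227.7]
 [282.  226.2]]
```

View pics/s23.png

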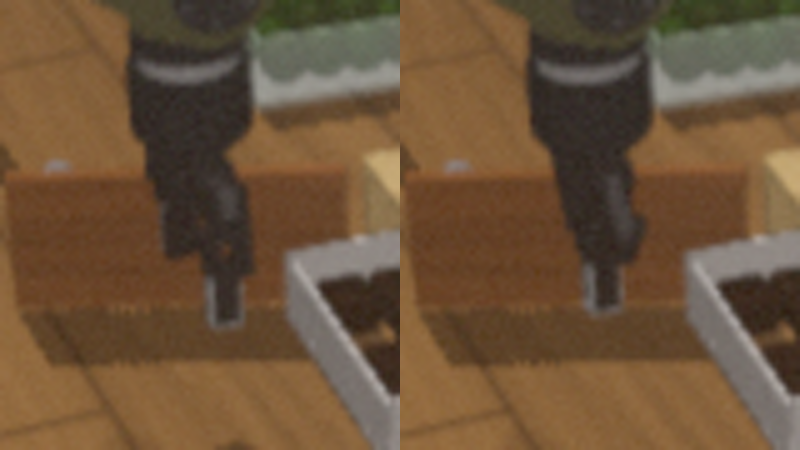

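The open profile is on the left and the shut profile on the right. The shut tip is at TCP −8 mm, and the links above it are slightly wider than the 22 mm pads. A vertical finger can therefore only bring the tin about flush with the box's roof edge. High in free space, I'll check how the arm handles a pose at its reach limit, in case the tool leans outward there.

Emit:
{"op": "apply_moves", "data": {
  "steps": [
    [[0,0,-4],0,0],
    [[0,0,-4],0,0],
    [[0,0,-4],0,0],
    [[0,0,-4],0,0],
    [[0,0,-4],0,0],
    [[4,0,0],0,0],
    [[4,0,0],0,0],
    [[4,0,0],0,0],
    [[4,0,0],0,0],
    [[4,0,0],0,0]
  ]
}}

```text
time_s: 6.55
ee_pos: [0.6706, 0.0424, 0.299]
tool_rot: [[0.999, -0.035, -0.0], [-0.035, -0.999, -0.0], [-0.0, 0.0, -1.0]]
ft_force: [0.3, 0.5, -0.1]
finger_gap: 0.0004
finger_force: 0.0
```

Emit:
{"op": "apply_moves", "data": {
  "steps": [
    [[3,0,0],0,0],
    [[3,0,0],0,0],
    [[3,0,0],0,0],
    [[2,0,0],0,0],
    [[2,0,0],0,0],
    [[2,0,0],0,0],
    [[2,0,0],0,0],
    [[2,0,0],0,0],
    [[2,0,0],0,0],
    [[0,0,0],0,0]
  ]
}}

```text
time_s: 7.8
ee_pos: [0.8196, 0.0325, 0.278]
tool_rot: [[0.999, -0.035, 0.038], [-0.035, -0.999, 0.002], [0.038, -0.003, -0.999]]
ft_force: [-0.4, 0.8, 0.4]
finger_gap: -0.0002
finger_force: 0.0
```

At the reach limit the tool leans outward, by 2.2° so far. That is the tilt needed to put the fingertip under the roof edge. Next I'll see how far it grows and whether it stays.

Emit:
{"op": "apply_moves", "data": {
  "steps": [
    [[3,0,-1],0,0],
    [[3,0,-1],0,0],
    [[3,0,-1],0,0],
    [[3,0,-1],0,0],
    [[3,0,-1],0,0],
    [[3,0,-1],0,0],
    [[3,0,-1],0,0],
    [[3,0,-1],0,0],
    [[3,0,-1],0,0],
    [[3,0,-1],0,0]
  ]
}}

```text
time_s: 9.05
ee_pos: [0.8486, 0.0149, 0.3131]
tool_rot: [[0.978, -0.033, 0.207], [-0.035, -0.999, 0.006], [0.207, -0.013, -0.978]]
ft_force: [0.1, 0.7, -0.0]
finger_gap: 0.0003
finger_force: 0.0
```

Emit:
{"op": "apply_moves", "data": {
  "steps": [
    [[-1,0,0],0,0],
    [[-2,0,0],0,0],
    [[-2,0,0],0,0],
    [[-2,0,0],0,0],
    [[-2,0,0],0,0],
    [[-2,0,0],0,0],
    [[-2,0,0],0,0],
    [[-2,0,0],0,0],
    [[0,0,0],0,0],
    [[0,0,0],0,0]
  ]
}}

```text
time_s: 10.3
ee_pos: [0.7023, 0.0202, 0.2824]
tool_rot: [[0.978, -0.033, 0.207], [-0.035, -0.999, 0.006], [0.206, -0.013, -0.978]]
ft_force: [0.4, -0.6, -0.4]
finger_gap: -0.0001
finger_force: 0.0
```

The lean stays at 12°. One more stretch should bring it to about 19°.

Emit:
{"op": "apply_moves", "data": {
  "steps": [
    [[5,0,0],0,0],
    [[5,0,0],0,0],
    [[4,0,0],0,0],
    [[3,0,0],0,0],
    [[3,0,0],0,0],
    [[3,0,0],0,0],
    [[3,0,0],0,0],
    [[3,0,0],0,0],
    [[3,0,0],0,0],
    [[3,0,0],0,0]
  ]
}}

```text
time_s: 11.55
ee_pos: [0.8788, 0.0067, 0.3015]
tool_rot: [[0.952, -0.032, 0.305], [-0.036, -0.999, 0.007], [0.304, -0.018, -0.952]]
ft_force: [-1.1, -0.4, 0.2]
finger_gap: 0.0003
finger_force: 0.0
```

The lean is now 17.7° with the yaw aligned. I'll retract to the front of the tin.

Emit:
{"op": "apply_moves", "data": {
  "steps": [
    [[-3.8,-0.27,-0.68],0,0],
    [[-3.8,-0.27,-0.68],0,0],
    [[-3.8,-0.27,-0.68],0,0],
    [[-3.8,-0.27,-0.68],0,0],
    [[-3.8,-0.27,-0.68],0,0],
    [[-3.8,-0.27,-0.68],0,0],
    [[-3.8,-0.27,-0.68],0,0],
    [[-3.8,-0.27,-0.68],0,0],
    [[-3.8,-0.27,-0.68],0,0],
    [[-3.8,-0.27,-0.68],0,0]
  ]
}}

```text
time_s: 12.8
ee_pos: [0.5173, 0.0451, 0.2555]
tool_rot: [[0.952, -0.032, 0.305], [-0.036, -0.999, 0.007], [0.304, -0.018, -0.952]]
ft_force: [-0.3, -0.6, 0.8]
finger_gap: 0.0002
finger_force: 0.0
```

Emit:
{"op": "apply_moves", "data": {
  "steps": [
    [[-0.7,0.01,2.51],0,0],
    [[-0.7,0.01,2.51],0,0],
    [[-0.7,0.01,2.51],0,0],
    [[-0.7,0.01,2.51],0,0],
    [[-0.7,0.01,2.51],0,0],
    [[-0.7,0.01,2.51],0,0],
    [[-0.7,0.01,2.51],0,0],
    [[-0.7,0.01,2.51],0,0],
    [[0,0,0],0,0],
    [[0,0,0],0,0]
  ]
}}

```text
time_s: 14.05
ee_pos: [0.5264, 0.0477, 0.0481]
tool_rot: [[0.952, -0.032, 0.305], [-0.036, -0.999, 0.007], [0.304, -0.018, -0.952]]
ft_force: [0.7, 0.8, -1.0]
finger_gap: 0.0
finger_force: 0.0
```

Emit:
{"op": "apply_moves", "data": {
  "steps": [
    [[0.38,0,0.12],0,0],
    [[0.38,0,0.12],0,0],
    [[0.38,0,0.12],0,0],
    [[0.38,0,0.12],0,0],
    [[0.38,0,0.12],0,0],
    [[0.38,0,0.12],0,0],
    [[0.38,0,0.12],0,0],
    [[0.38,0,0.12],0,0],
    [[0.38,0,0.12],0,0],
    [[0.38,0,0.12],0,0]
  ]
}}

```text
time_s: 15.3
ee_pos: [0.5655, 0.0465, 0.0468]
tool_rot: [[0.953, -0.032, 0.302], [-0.036, -0.999, 0.007], [0.301, -0.018, -0.953]]
ft_force: [-5.0, -1.1, 4.3]
finger_gap: 0.0004
finger_force: 2.6
```

```bash
python3 - <<'E'
from h import *
im=manip.grab_frame("side")[:,:,::-1]; cv2.imwrite("pics/s4.png",im)
cv2.imwrite("pics/s4c.png",cv2.resize(im[170:290,240:400],None,fx=4.9,fy=4.9,interpolation=2))
E
```

```text
(no output)
```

View pics/s4c.png

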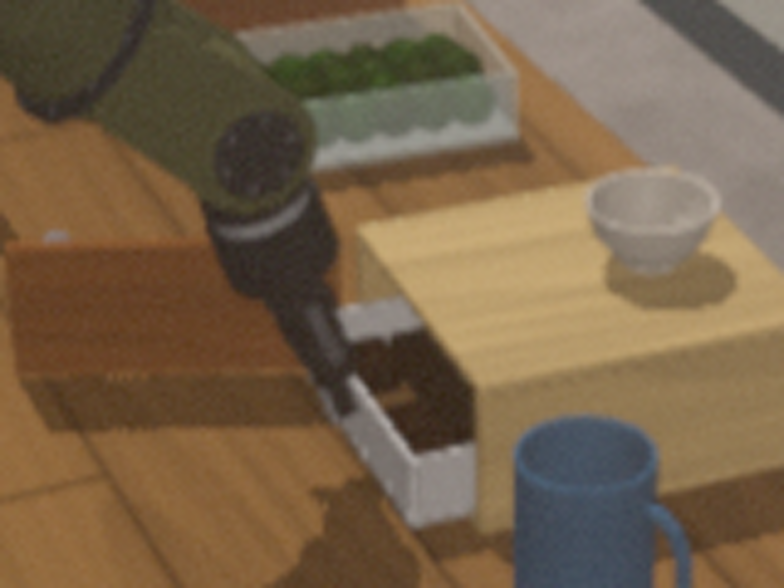

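The fingertip is in contact with the tin's front wall at crop (345,400) and the tin is sliding, with about 5 N of force. I'll continue.

Emit:
{"op": "apply_moves", "data": {
  "steps": [
    [[0.38,0,0.11],0,0],
    [[0.38,0,0.11],0,0],
    [[0.38,0,0.11],0,0],
    [[0.38,0,0.11],0,0],
    [[0.38,0,0.11],0,0],
    [[0.38,0,0.11],0,0],
    [[0.38,0,0.11],0,0],
    [[0.38,0,0.11],0,0],
    [[0.38,0,0.11],0,0],
    [[0.38,0,0.11],0,0]
  ]
}}

```text
time_s: 16.6
ee_pos: [0.6055, 0.0452, 0.048]
tool_rot: [[0.952, -0.032, 0.303], [-0.036, -0.999, 0.007], [0.303, -0.018, -0.953]]
ft_force: [-1.5, 0.2, -1.5]
finger_gap: 0.0
finger_force: 0.8
```

Emit:
{"op": "apply_moves", "data": {
  "steps": [
    [[0.15,0,0.04],0,0],
    [[0.15,0,0.04],0,0],
    [[0.15,0,0.04],0,0],
    [[0.15,0,0.04],0,0],
    [[0.15,0,0.04],0,0],
    [[0.1,0,0.03],0,0],
    [[0.1,0,0.03],0,0],
    [[0,0,0],0,0],
    [[0,0,0],0,0],
    [[0,0,0],0,0]
  ]
}}

```text
time_s: 17.85
ee_pos: [0.6151, 0.0448, 0.0485]
tool_rot: [[0.952, -0.032, 0.303], [-0.036, -0.999, 0.007], [0.303, -0.018, -0.953]]
ft_force: [-0.5, 0.3, -0.8]
finger_gap: -0.0003
finger_force: 0.4
```

```bash
python3 - <<'E'
from h import *
im=manip.grab_frame("side")[:,:,::-1]; cv2.imwrite("pics/s5.png",im)
cv2.imwrite("pics/s5c.png",cv2.resize(im[170:290,240:400],None,fx=4.9,fy=4.9,interpolation=2))
E
```

```text
(no output)
```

View pics/s5c.png

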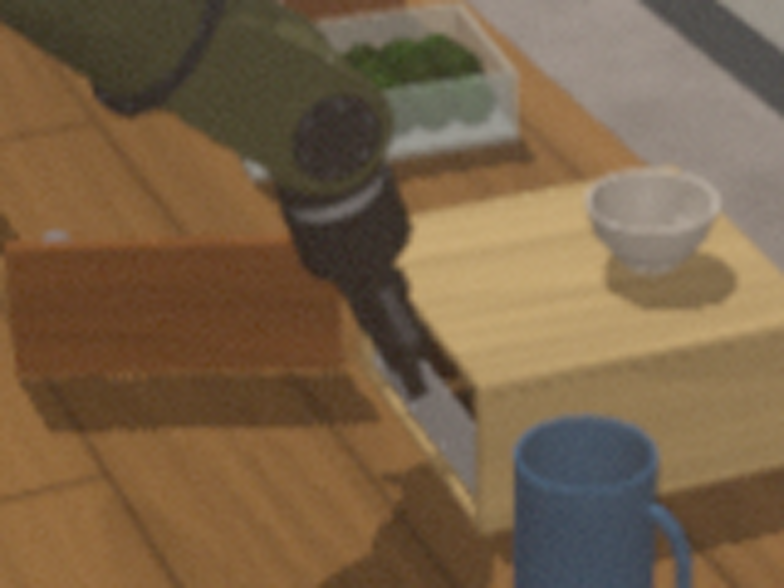

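The tin is now wholly behind the floor's front edge, with a bare strip of floor visible in front of it from crop (365,370) to (480,520). I'll add 3 mm for margin, back straight out, lift, and go over the door to its outer side.

Emit:
{"op": "apply_moves", "data": {
  "steps": [
    [[0.1,0,0.03],0,0],
    [[0.1,0,0.03],0,0],
    [[0.1,0,0.03],0,0],
    [[-0.95,0,-0.3],0,0],
    [[-0.95,0,-0.3],0,0],
    [[-0.95,0,-0.3],0,0],
    [[-0.95,0,-0.3],0,0],
    [[-0.95,0,-0.3],0,0],
    [[-0.95,0,-0.3],0,0],
    [[-0.95,0,-0.3],0,0]
  ]
}}

```text
time_s: 19.15
ee_pos: [0.5478, 0.047, 0.0484]
tool_rot: [[0.952, -0.032, 0.303], [-0.036, -0.999, 0.007], [0.303, -0.018, -0.953]]
ft_force: [0.8, -0.8, 0.4]
finger_gap: 0.0003
finger_force: 0.0
```

Emit:
{"op": "apply_moves", "data": {
  "steps": [
    [[1.2,-0.07,-3.8],0,0],
    [[1.2,-0.07,-3.8],0,0],
    [[1.2,-0.07,-3.8],0,0],
    [[-1.3,-3.53,-0.34],0,0],
    [[-1.3,-3.53,-0.34],0,0],
    [[-1.3,-3.53,-0.34],0,0],
    [[-1.3,-3.53,-0.34],0,0],
    [[-1.3,-3.53,-0.34],0,0],
    [[-1.3,-3.53,-0.34],0,0],
    [[-1.3,-3.53,-0.34],0,0]
  ]
}}

```text
time_s: 20.4
ee_pos: [0.4615, 0.298, 0.1675]
tool_rot: [[0.952, -0.032, 0.303], [-0.036, -0.999, 0.007], [0.303, -0.018, -0.953]]
ft_force: [0.5, -0.2, 0.1]
finger_gap: -0.0002
finger_force: 0.0
```

```bash
python3 - <<'E'
from h import *
np.set_printoptions(precision=4,suppress=True)
s=manip.get_state();print(s["time_s"],s["ee_pos"],s["tool_rot"])
im=manip.grab_frame("top")[:,:,::-1]; cv2.imwrite("pics/t6.png",im)
cv2.imwrite("pics/t6c.png",cv2.resize(im[210:310,205:345],None,fx=5.7,fy=5.7,interpolation=2))
E
```

```text
20.4 [0.4615 0.298  0.1675] [[ 0.9524 -0.0321  0.3033]
 [-0.0361 -0.9993  0.0074]
 [ 0.3029 -0.018  -0.9529]]
```

View pics/t6c.png

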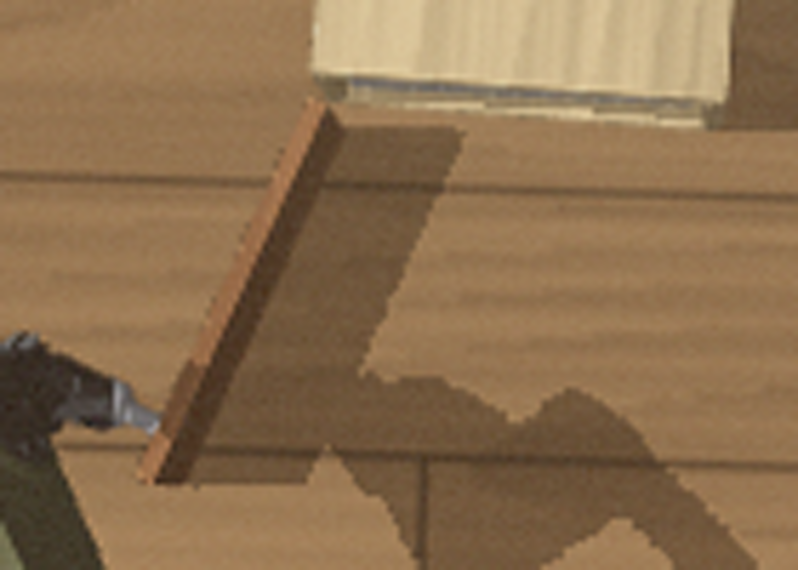

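The box and door are as expected and the door is unmoved. The tin's rim shows only as a thin grey line behind the box's front edge, from about crop (350,95) to (700,108), with bare floor in front of it. I'll check that depth with numbers and work out the door push path.

```bash
python3 - <<'E'
from h import *
np.set_printoptions(precision=4,suppress=True)
g=lambda *p:[(205+x/5.7,210+y/5.7) for x,y in p]
f=lambda p,z:cast("top",g(*p),z)[:,:2]
roof=f(((315,74),(727,103)),.11);fl=f(((335,104),(705,128)),.006);tin=f(((350,95),(695,109)),.056);D=f(((312,100),(138,482)),.108)
b=np.array([.9994,-.035])
for n,p in(("roof",roof),("floor",fl),("tin",tin),("door",D)):print(n,p.tolist(),"depth",p@b)
d=D[1]-D[0];print(np.degrees(np.arctan2(d[1],d[0])))
s=manip.get_state();R=s["tool_rot"];cur=s["ee_pos"]
H=np.array([.607,.159]);r=.16
def tcp(th,gap=0):
    h=np.radians(-92-th);u=np.array([np.cos(h),np.sin(h)]);n=np.array([-u[1],u[0]])
    e=.011*abs(n@b)+.0145*abs(n@[.035,.9994])
    tip=H+r*u-n*(e+gap);return np.r_[tip,.092]-.008*R[:,2]
pts=[tcp(112,.04),tcp(110,.006)]+[tcp(t) for t in(100,90,80,70,60,50,40,30,20,10,5,0)]
for p in pts:
    print(p,"tool cm",(R.T@(p-cur)*100).round(2));cur=p
E
```

```text
roof [[0.622155801326876, 0.1555233491809915], [0.6124398738623362, -0.07057444706356766]] depth [0.6163 0.6145]
floor [[0.6216306790589747, 0.15519760216220402], [0.6135034766540702, -0.06250243870076702]] depth [0.6158 0.6153]
tin [[0.6194519566312245, 0.14144498401640707], [0.6169273025361172, -0.05481338756579633]] depth [0.6141 0.6185]
door [[0.6080109870825114, 0.1567986235820845], [0.3973909190815758, 0.24187768651205424]] depth [0.6022 0.3887]
158.00396828895708
[0.4818 0.2766 0.0996] tool cm [0.07 2.5  7.1 ]
[0.465  0.2406 0.0996] tool cm [-1.48  3.65 -0.54]
[0.4514 0.208  0.0996] tool cm [-1.18  3.29 -0.44]
[0.4452 0.179  0.0996] tool cm [-0.5   2.92 -0.22]
[0.4439 0.1527 0.0996] tool cm [-0.03  2.63 -0.06]
[0.447  0.126  0.0996] tool cm [0.39 2.66 0.07]
[0.4548 0.0998 0.0996] tool cm [0.83 2.6  0.21]
[0.4673 0.0747 0.0996] tool cm [1.28 2.46 0.36]
[0.4843 0.0519 0.0996] tool cm [1.7  2.23 0.5 ]
[0.5056 0.0321 0.0996] tool cm [2.09 1.91 0.63]
[0.5305 0.0163 0.0996] tool cm [2.43 1.51 0.74]
[0.5582 0.0052 0.0996] tool cm [2.69 1.03 0.83]
[0.5729 0.0016 0.0996] tool cm [1.41 0.31 0.44]
[ 0.588  -0.0006  0.0996] tool cm [1.44 0.17 0.45]
```

```bash
python3 - <<'E'
from h import *
np.set_printoptions(precision=3,suppress=True)
im=cv2.imread("pics/t6.png");hsv=cv2.cvtColor(im,cv2.COLOR_BGR2HSV)
for c in(268,275,285,295,305,315,324):
    print(c,[(r,*map(int,im[r,c])) for r in range(222,233)])
print("z=.006 depths c=275,315",[[(r,(cast("top",[(c,r)],.006)[0,:2]@[.9994,-.035]).round(4)) for r in range(224,232)] for c in(275,315)])
# side view: tin/floor
a=cv2.imread("pics/s5.png")
E
```

```text
268 [(222, 151, 196, 219), (223, 99, 127, 145), (224, 100, 105, 111), (225, 107, 132, 148), (226, 105, 139, 161), (227, 107, 143, 164), (228, 84, 119, 147), (229, 85, 125, 158), (230, 87, 123, 159), (231, 89, 127, 161), (232, 69, 98, 126)]
275 [(222, 155, 199, 220), (223, 133, 176, 198), (224, 102, 117, 130), (225, 98, 108, 117), (226, 95, 126, 144), (227, 98, 131, 152), (228, 106, 144, 166), (229, 90, 129, 159), (230, 87, 124, 159), (231, 84, 122, 157), (232, 70, 99, 126)]
285 [(222, 143, 186, 207), (223, 147, 191, 212), (224, 105, 139, 160), (225, 102, 107, 114), (226, 102, 126, 140), (227, 94, 127, 149), (228, 139, 182, 205), (229, 97, 133, 156), (230, 89, 125, 156), (231, 90, 126, 160), (232, 89, 127, 161)]
295 [(222, 138, 180, 201), (223, 141, 182, 205), (224, 143, 186, 208), (225, 93, 121, 137), (226, 110, 120, 129), (227, 102, 132, 152), (228, 98, 131, 151), (229, 139, 180, 202), (230, 97, 133, 161), (231, 85, 121, 154), (232, 90, 126, 159)]
305 [(222, 138, 179, 200), (223, 138, 180, 200), (224, 135, 178, 202), (225, 144, 186, 207), (226, 105, 124, 138), (227, 104, 128, 143), 
[... 354 characters left out ...]
4 [(222, 138, 180, 202), (223, 140, 182, 204), (224, 139, 182, 203), (225, 134, 176, 200), (226, 143, 186, 207), (227, 100, 128, 148), (228, 96, 115, 130), (229, 99, 131, 153), (230, 99, 132, 154), (231, 139, 182, 205), (232, 111, 147, 173)]
z=.006 depths c=275,315 [[(224, np.float64(0.6326)), (225, np.float64(0.6292)), (226, np.float64(0.6258)), (227, np.float64(0.6224)), (228, np.float64(0.619)), (229, np.float64(0.6156)), (230, np.float64(0.6123)), (231, np.float64(0.6089))], [(224, np.float64(0.641)), (225, np.float64(0.6376)), (226, np.float64(0.6343)), (227, np.float64(0.6309)), (228, np.float64(0.6275)), (229, np.float64(0.6241)), (230, np.float64(0.6207)), (231, np.float64(0.6173))]]
```

Cast onto the floor plane, the tin's front wall is at depth 0.6275–0.629 and the floor edge is at 0.617. The tin is therefore about 11 mm inside along its whole width. Next is the door: the fingertip overlaps only its top 12–18 mm, above the knob, and follows the arc at about 0.28 rad/s.

Emit:
{"op": "apply_moves", "data": {
  "steps": [
    [[0.02,0.63,1.78],0,0],
    [[0.02,0.63,1.78],0,0],
    [[0.02,0.63,1.78],0,0],
    [[0.02,0.63,1.78],0,0],
    [[-0.37,0.91,-0.13],0,0],
    [[-0.37,0.91,-0.13],0,0],
    [[-0.37,0.91,-0.13],0,0],
    [[-0.37,0.91,-0.13],0,0],
    [[-0.24,0.66,-0.09],0,0],
    [[-0.24,0.66,-0.09],0,0]
  ]
}}

```text
time_s: 21.7
ee_pos: [0.4614, 0.223, 0.0994]
tool_rot: [[0.952, -0.032, 0.303], [-0.036, -0.999, 0.007], [0.303, -0.018, -0.953]]
ft_force: [0.5, 0.2, 0.5]
finger_gap: 0.0001
finger_force: 0.1
```

Emit:
{"op": "apply_moves", "data": {
  "steps": [
    [[-0.24,0.66,-0.09],0,0],
    [[-0.24,0.66,-0.09],0,0],
    [[-0.24,0.66,-0.09],0,0],
    [[-0.1,0.58,-0.04],0,0],
    [[-0.1,0.58,-0.04],0,0],
    [[-0.1,0.58,-0.04],0,0],
    [[-0.1,0.58,-0.04],0,0],
    [[-0.1,0.58,-0.04],0,0],
    [[-0.01,0.53,-0.01],0,0],
    [[-0.01,0.53,-0.01],0,0]
  ]
}}

```text
time_s: 22.95
ee_pos: [0.4463, 0.1641, 0.0991]
tool_rot: [[0.952, -0.032, 0.303], [-0.036, -0.999, 0.007], [0.303, -0.018, -0.953]]
ft_force: [-0.0, 0.2, 0.9]
finger_gap: -0.0001
finger_force: 0.1
```

```bash
python3 - <<'E'
from h import *
im=manip.grab_frame("side")[:,:,::-1]; cv2.imwrite("pics/s7.png",im)
cv2.imwrite("pics/s7c.png",cv2.resize(im[160:280,220:380],None,fx=4.9,fy=4.9,interpolation=2))
E
```

```text
(no output)
```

View pics/s7c.png

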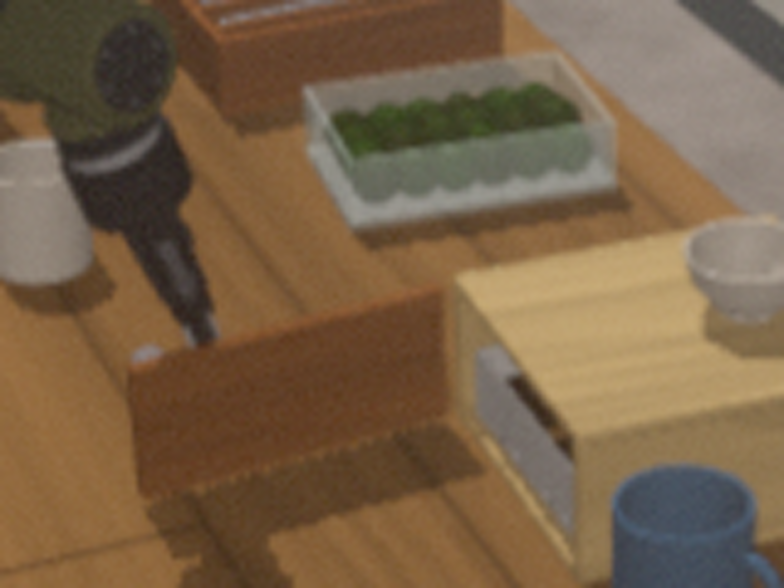

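The door is following the fingertip at crop (205,335), clear of the knob at (148,355). The tin is clearly inside, with a floor strip visible in front of it. I'll continue along the arc.

Emit:
{"op": "apply_moves", "data": {
  "steps": [
    [[0,0.53,-0.01],0,0],
    [[0,0.53,-0.01],0,0],
    [[0,0.53,-0.01],0,0],
    [[0.08,0.53,0.01],0,0],
    [[0.08,0.53,0.01],0,0],
    [[0.08,0.53,0.01],0,0],
    [[0.08,0.53,0.01],0,0],
    [[0.08,0.53,0.01],0,0],
    [[0.17,0.52,0.04],0,0],
    [[0.17,0.52,0.04],0,0]
  ]
}}

```text
time_s: 24.25
ee_pos: [0.4521, 0.1111, 0.0995]
tool_rot: [[0.952, -0.032, 0.303], [-0.036, -0.999, 0.007], [0.303, -0.018, -0.953]]
ft_force: [0.6, 0.1, 0.1]
finger_gap: 0.0
finger_force: 0.1
```

Emit:
{"op": "apply_moves", "data": {
  "steps": [
    [[0.17,0.52,0.04],0,0],
    [[0.17,0.52,0.04],0,0],
    [[0.17,0.52,0.04],0,0],
    [[0.26,0.49,0.07],0,0],
    [[0.26,0.49,0.07],0,0],
    [[0.26,0.49,0.07],0,0],
    [[0.26,0.49,0.07],0,0],
    [[0.26,0.49,0.07],0,0],
    [[0.34,0.45,0.1],0,0],
    [[0.34,0.45,0.1],0,0]
  ]
}}

```text
time_s: 25.5
ee_pos: [0.4763, 0.0612, 0.0997]
tool_rot: [[0.952, -0.032, 0.303], [-0.036, -0.999, 0.007], [0.303, -0.018, -0.953]]
ft_force: [-0.3, 0.5, 0.2]
finger_gap: -0.0002
finger_force: 0.1
```

Emit:
{"op": "apply_moves", "data": {
  "steps": [
    [[0.34,0.45,0.1],0,0],
    [[0.34,0.45,0.1],0,0],
    [[0.34,0.45,0.1],0,0],
    [[0.42,0.38,0.13],0,0],
    [[0.42,0.38,0.13],0,0],
    [[0.42,0.38,0.13],0,0],
    [[0.42,0.38,0.13],0,0],
    [[0.42,0.38,0.13],0,0],
    [[0.49,0.3,0.15],0,0],
    [[0.49,0.3,0.15],0,0]
  ]
}}

```text
time_s: 26.75
ee_pos: [0.518, 0.0214, 0.0995]
tool_rot: [[0.952, -0.032, 0.303], [-0.036, -0.999, 0.007], [0.303, -0.018, -0.953]]
ft_force: [0.2, 0.1, -0.1]
finger_gap: -0.0002
finger_force: 0.1
```

```bash
python3 - <<'E'
from h import *
s=manip.get_state();R=s["tool_rot"];cur=s["ee_pos"];print(cur,R.round(3).tolist())
b=np.array([.9994,-.035]);H=np.array([.607,.159]);r=.16
def tcp(th,gap=0):
    h=np.radians(-92-th);u=np.array([np.cos(h),np.sin(h)]);n=np.array([-u[1],u[0]])
    e=.011*abs(n@b)+.0145*abs(n@[.035,.9994]);return np.r_[H+r*u-n*e,.092]-.008*R[:,2]
for t in(20,10,5,0):
    p=tcp(t);print(t,p.round(4),(R.T@(p-cur)*100).round(2));cur=p
cv2.imwrite("pics/s8.png",manip.grab_frame("side")[:,:,::-1]);cv2.imwrite("pics/t8.png",manip.grab_frame("top")[:,:,::-1])
a=cv2.imread("pics/s8.png")[170:280,250:410];c=cv2.imread("pics/t8.png")[200:310,220:350]
z=lambda i:cv2.resize(i,(400,int(400*i.shape[0]/i.shape[1])),interpolation=2)[:275]
cv2.imwrite("pics/8c.png",np.hstack([z(a),z(c)]))
E
```

```text
[0.51803544 0.0214381  0.09954462] [[0.952, -0.032, 0.303], [-0.036, -0.999, 0.007], [0.303, -0.018, -0.953]]
20 [0.5305 0.0163 0.0996] [1.2  0.47 0.37]
10 [0.5583 0.0052 0.0996] [2.69 1.02 0.83]
5 [0.5729 0.0016 0.0996] [1.41 0.31 0.44]
0 [ 0.588  -0.0006  0.0996] [1.44 0.17 0.45]
```

View pics/8c.png

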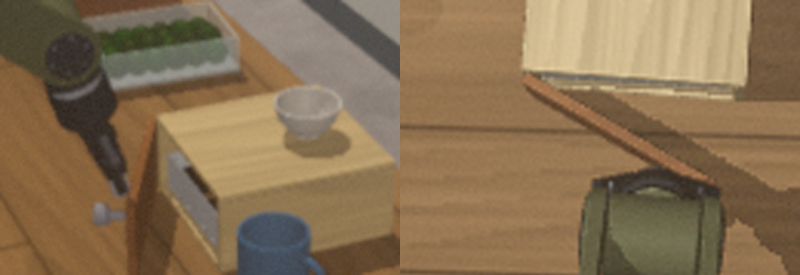

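The door is at about 24–30° and following, and the knob is clear of the finger. I'll slow down for the end.

Emit:
{"op": "apply_moves", "data": {
  "steps": [
    [[0.4,0.16,0.12],0,0],
    [[0.4,0.16,0.12],0,0],
    [[0.4,0.16,0.12],0,0],
    [[0.38,0.15,0.12],0,0],
    [[0.38,0.15,0.12],0,0],
    [[0.38,0.15,0.12],0,0],
    [[0.38,0.15,0.12],0,0],
    [[0.38,0.15,0.12],0,0],
    [[0.38,0.14,0.12],0,0],
    [[0.38,0.13,0.12],0,0]
  ]
}}

```text
time_s: 28.1
ee_pos: [0.5579, 0.0053, 0.0995]
tool_rot: [[0.952, -0.032, 0.303], [-0.036, -0.999, 0.007], [0.303, -0.018, -0.953]]
ft_force: [-0.2, 1.4, -0.7]
finger_gap: 0.0
finger_force: 0.1
```

Emit:
{"op": "apply_moves", "data": {
  "steps": [
    [[0.28,0.06,0.09],0,0],
    [[0.28,0.06,0.09],0,0],
    [[0.28,0.06,0.09],0,0],
    [[0.28,0.06,0.09],0,0],
    [[0.25,0.06,0.08],0,0],
    [[0.2,0.03,0.06],0,0],
    [[0.2,0.03,0.06],0,0],
    [[0.15,0.02,0.05],0,0],
    [[0.15,0.02,0.05],0,0],
    [[0.1,0.01,0.03],0,0]
  ]
}}

```text
time_s: 29.35
ee_pos: [0.5803, 0.0005, 0.0995]
tool_rot: [[0.952, -0.032, 0.303], [-0.036, -0.999, 0.007], [0.303, -0.018, -0.953]]
ft_force: [-0.9, 0.9, -0.1]
finger_gap: 0.0001
finger_force: 0.1
```

Emit:
{"op": "apply_moves", "data": {
  "steps": [
    [[0.08,0.01,0.03],0,0],
    [[0.08,0.01,0.03],0,0],
    [[0.08,0.01,0.02],0,0],
    [[0.08,0,0.02],0,0],
    [[0.08,0,0.02],0,0],
    [[0.08,0,0.02],0,0],
    [[0.08,0,0.02],0,0],
    [[0.08,0,0.02],0,0],
    [[0.08,0,0.02],0,0],
    [[0.08,0,0.02],0,0]
  ]
}}

```text
time_s: 30.6
ee_pos: [0.5886, -0.0001, 0.0997]
tool_rot: [[0.952, -0.032, 0.303], [-0.036, -0.999, 0.007], [0.303, -0.018, -0.953]]
ft_force: [-0.3, 0.0, -0.7]
finger_gap: -0.0001
finger_force: 0.1
```

The force has not risen yet, so I'll continue very slowly until the door meets its stop.

Emit:
{"op": "apply_moves", "data": {
  "steps": [
    [[0.05,0,0.02],0,0],
    [[0.05,0,0.02],0,0],
    [[0.05,0,0.01],0,0],
    [[0.05,0,0.02],0,0],
    [[0.05,0,0.01],0,0],
    [[0.05,0,0.02],0,0],
    [[0.05,0,0.01],0,0],
    [[0.05,0,0.02],0,0],
    [[0.05,0,0.01],0,0],
    [[0,0,0],0,0]
  ]
}}

```text
time_s: 31.85
ee_pos: [0.5928, -0.0002, 0.0996]
tool_rot: [[0.953, -0.032, 0.302], [-0.036, -0.999, 0.007], [0.301, -0.018, -0.953]]
ft_force: [-6.0, 0.4, 2.4]
finger_gap: -0.0001
finger_force: 3.1
```

The force rose to 6 N, so the door is on its stop. I'll back straight off, lift, and check it with numbers.

Emit:
{"op": "apply_moves", "data": {
  "steps": [
    [[-0.2,0,-0.06],0,0],
    [[-0.5,0,-0.16],0,0],
    [[-1,0,-0.32],0,0],
    [[-1.5,0,-0.48],0,0],
    [[-2,0,-0.64],0,0],
    [[-3,0,-0.95],0,0],
    [[-4,0,-1.27],0,0],
    [[-4,0,-1.27],0,0],
    [[-3,0,-0.95],0,0],
    [[-1,0,-0.32],0,0]
  ]
}}

```text
time_s: 33.1
ee_pos: [0.38, 0.0067, 0.0999]
tool_rot: [[0.952, -0.032, 0.304], [-0.036, -0.999, 0.007], [0.303, -0.018, -0.953]]
ft_force: [0.5, -0.0, 0.3]
finger_gap: 0.0002
finger_force: 0.0
```

Emit:
{"op": "apply_moves", "data": {
  "steps": [
    [[0,-2,-3],0,0],
    [[0,-4,-3],0,0],
    [[0,-4,-3],0,0],
    [[0,-4,-3],0,0],
    [[0,-4,-3],0,0],
    [[0,-4,0],0,0],
    [[0,-4,0],0,0],
    [[0,-4,0],0,0],
    [[0,0,0],0,0],
    [[0,0,0],0,0]
  ]
}}

```text
time_s: 34.35
ee_pos: [0.3456, 0.3051, 0.248]
tool_rot: [[0.952, -0.032, 0.303], [-0.036, -0.999, 0.007], [0.302, -0.018, -0.953]]
ft_force: [-0.6, -0.1, -0.5]
finger_gap: -0.0002
finger_force: 0.0
```

```bash
python3 - <<'E'
from h import *
im=manip.grab_frame("top")[:,:,::-1]; cv2.imwrite("pics/t9.png",im)
s=manip.get_state();print(s["time_s"],s["ee_pos"])
hsv=cv2.cvtColor(im,cv2.COLOR_BGR2HSV)
b=np.array([.9994,-.035])
for c in(264,275,285,295,305,315,325,330):
    print(c,[tuple(map(int,hsv[r,c])) for r in range(222,236)])
# reddish door rows: lower boundary
m=cv2.inRange(hsv,(5,110,60),(14,255,255));m[:215]=0;m[245:]=0;m[:,:250]=0;m[:,345:]=0
m=max([(k:=(cv2.connectedComponents(m)[1]==i).astype(np.uint8)) for i in range(1,cv2.connectedComponents(m)[0])],key=lambda k:k.sum())
ys,xs=np.nonzero(m)
q=[(c,ys[xs==c].max()+.5) for c in range(xs.min()+4,xs.max()-3)]
d=cast("top",q,.108);f=np.polyfit(d[:,1],d[:,0],1);print(xs.min(),xs.max(),"outer-face line slope deg",np.degrees(np.arctan(f[0])),(d[:,:2]@b)[[0,len(q)//2,-1]])
E
```

```text
34.4 [0.34568345 0.30480939 0.24812622]
264 [(22, 73, 209), (17, 107, 158), (12, 132, 158), (14, 138, 159), (14, 129, 168), (14, 119, 111), (15, 113, 88), (15, 135, 85), (14, 133, 88), (16, 112, 128), (17, 117, 144), (16, 119, 148), (15, 117, 148), (14, 114, 146)]
275 [(20, 73, 219), (21, 79, 191), (16, 113, 176), (14, 135, 163), (13, 131, 163), (13, 128, 143), (14, 120, 102), (14, 118, 91), (15, 130, 88), (14, 122, 92), (15, 129, 130), (16, 117, 153), (16, 114, 154), (16, 112, 148)]
285 [(20, 78, 204), (21, 77, 213), (19, 86, 143), (14, 132, 147), (13, 129, 152), (14, 130, 155), (13, 130, 116), (13, 121, 93), (14, 115, 93), (16, 114, 94), (14, 129, 91), (16, 121, 150), (16, 107, 159), (15, 114, 148)]
295 [(20, 82, 198), (20, 79, 200), (20, 78, 205), (18, 101, 129), (14, 131, 142), (14, 133, 153), (13, 130, 157), (14, 132, 104), (16, 122, 90), (14, 122, 88), (14, 132, 87), (13, 120, 91), (15, 114, 152), (16, 115, 157)]
305 [(19, 81, 199), (20, 81, 198), (20, 81, 202), (21, 78, 204), (16, 111, 147), (13, 130, 145), (14, 127, 151), (13, 130, 157), (14, 126, 107), (15, 123, 85), (17, 129, 87), (14, 127, 84), (15, 116, 132), (17, 114, 157)]
315 [(20, 79, 209), (20, 77, 211), (19, 77, 212), (20, 77, 213), (21, 84, 183), (15, 123, 158), (14, 132, 149), (12, 128, 151), (14, 127, 131), (14, 124, 97), (14, 116, 88), (13, 120, 91), (14, 130, 86), (14, 114, 105)]
325 [(19, 80, 203), (20, 80, 200), (20, 80, 191), (20, 82, 189), (20, 83, 196), (17, 97, 137), (14, 124, 158), (14, 133, 155), (14, 132, 155), (13, 133, 111), (16, 139, 86), (14, 118, 84), (14, 136, 86), (14, 125, 88)]
330 [(20, 81, 194), (19, 82, 196), (19, 81, 196), (19, 81, 196), (19, 80, 198), (20, 82, 177), (15, 118, 169), (14, 133, 161), (14, 128, 159), (13, 128, 143), (14, 121, 97), (13, 119, 86), (14, 115, 84), (14, 119, 90)]
259 332 outer-face line slope deg 1.601822558834834 [0.59349024 0.5905497  0.59056365]
```

The door's top edge is a uniform strip of about 3.5 px, flush against the box front across its whole width, so the door is shut. The robot is clear of everything, and I'm handing in.

```bash
python3 -c "
from rig import manip
print(manip.sign_off())"
```

```text
the job is handed in; nothing more can be done
None
```

The tin was pushed about 11 mm past the box's front edge, then the door was pushed slowly onto its stop and checked shut; the job was handed in at about 34 s with the robot clear of everything.

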